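# Clip the tape spindle into the roll holder

## Robot

A 6-joint arm with a two-finger parallel gripper is mounted at the origin on the work surface. World frame = base frame: x ahead of the robot, y to its left, z up, the work surface at z = 0. Lengths are in mm, angles in rad, forces in N, time in s.
With the tool pointing down it reaches from about 350 to 875 mm from the base axis. Payload 4.2 kg.
Tool frame: the origin (TCP) lies at the very end of the fingers, on their centre line; the grasp point (between the pads) lies 19 mm behind it; z points along the fingers, y is the line along which they close (so a half turn about z gives the same grasp; the last joint's range is limited). The gripper opens to 85 mm and grips with 20 to 120 N. Pads are 22 mm wide; open, the fingers measure 114 mm over their backs; the gripper's body (76 mm by 85 mm) begins 54 mm behind the grasp point. The pads swing forward as they close: fully open they stand 13 mm farther back than shut.
Start: joints at [1.441, 0.385, 0.008, 0, -1.194, -0.259], TCP at [236.891, 578.344, 231.312] pointing down, gripper open.
Joint ranges: [-3.14, 3.14], [-1.21, 2.06], [-1.07, 1.41], [-3.16, 2.05], [-2.99, -0.16], [-3.1, 3.1]. Speed limits (rad/s): [2.79, 2.79, 3.14, 3.14, 3.14, 3.14].

## Interface

Orientations are given as a unit quaternion [x, y, z, w].
In Python, from bench import arm gives the robot as it stands.
- The arm moves only by the tool servo_tool, never from a script. Its argument "rows" is a list that holds one entry, the list of rows, each a list of 7 numbers: the finger opening in mm, from 0 to 85.4, then the shift along the tool's x, y, z in mm, then the turn, a rotation vector about the tool's x, y, z in rad. A call has 1 to 10 rows; each row is the pose to reach, as a shift and turn from the pose commanded when the call began, along the tool's axes at that moment; what a row does not reach only later rows make up. A row lasts 1/8 s, in which the tool goes at most 62.5 mm and 10.7 degrees, less where a joint would pass 70% of its speed; a pose out of reach is approached as far as the arm can. A call with a gripper value outside its range is refused whole. The fingers move at their own pace and stop on an object; the grip force is fixed at half the most. Time passes only in rows, so rows that repeat a pose let the fingers close. It gives the time, the measured TCP pose, the force, the opening and the grip force at its end, in the units of the state.
- arm.read_state(): the state, without advancing time (a new reading comes with each control period).
- arm.get_image(name): name is "scene" or "top"; returns the picture (400x640x3 uint8, red, green, blue); there is no depth.
- arm.camera_params(name): a dict with "intrinsics" (3x3 intrinsics, pixels), "R" (3x3) and "t" (3): a world point X has camera coordinates R X + t. Camera axes: x right, y down, z forward; pixel columns grow to the right and rows downward; lengths in mm; the calibration is good to about 2 mm. A picture is of the moment at which its call begins. camera_params takes no time and is no camera call.
- arm.job_done(): hands the job in; it is judged then, once.
The state is a dict: "clock": time; "joints": joint angles; "joint_vel": joint speeds; "joint_efforts": joint torques, N m; "position": TCP position; "ee_rot": TCP orientation; "contact_force": force on the tool from outside, world axes, zero at the start; "wrist_torque": the same for the moment, N m; "gripper_width": finger opening in mm; "grasp_force": force on a finger pad.
Only numpy, scipy, OpenCV 4.12 (cv2) and the standard library are available. Lean on these libraries where they do the work, as an engineer would, in place of code of your own. Each camera call takes 0.05 s, during which the arm holds its last target. There are 200 camera calls.

## Task

Load the long roll of masking tape into the grey roll holder: take it out of its wooden rest and press it straight down between the holder's forks until its steel spindle has passed the sprung jaw and sits fully home in both forks, with the jaw closed over it. Leave the shorter roll on its own rest, and let go.

Things in the scene. Friction and masses are not known exactly. Their poses are not given: they have to be found in the camera images.
- long_roll_center (a point): Centre of the long roll: cream paper, 42 mm diameter, 100 mm long, fast on a steel spindle (16 mm diameter, 200 mm long) sticking out 50 mm each end; 0.18 to 0.35 kg. y runs along the spindle (ends alike; may be turned about it). It starts level in an open wooden rest, V posts 75 mm either side of the centre, centre 55 mm above the table: grip across the paper and lift straight up.
- short_roll_center (a point): Centre of the short roll, not to be used: same look and diameters, but paper only 56 mm long and spindle 120 mm long, too short for the holder. It lies on a smaller wooden rest, V posts 44 mm either side, centre 55 mm above the table. y runs along the spindle.
- holder_seat (a point): Where the long roll's centre lies when home in the grey metal holder (fixed, base 90 x 200 x 12 mm): 65 mm above the table. y is the seated spindle's line, z up. Two forks, 8 mm thick, stand 67 mm either side along y: floor 57 mm above the table, slot 19 mm wide, +x wall flaring out to 105 mm above the table. Mouth at the top 43 mm wide. The paper passes between the forks, 13 mm spare each end.
- jaw (a joint): Sprung jaw of the holder, rad: one steel part with two hooks, 78 mm either side of the seat along y, turning on a low pin along y. 0 closed; up to 0.6 as the hooks swing to the holder's -x. Sloped hook tops reach 105 mm above the table, noses at 75 mm cover the slot. A spindle pressed down (5 to 20 N) pushes it 0.1 to 0.2 open; once on the fork floor, the jaw springs shut over it by itself.
Mind the look-alikes: they are no part of the job. What is shaped like the part that bears long_roll_center but orange is not meant. What is shaped like the part that bears holder_seat but purple is not meant.

How it is judged (in metres and radians):
At the end, for the whole second after the job is handed in: The long roll's centre is within 8 mm across, 18 mm along and 6 mm in height of its seat in the holder, its spindle within 7 degrees of the line of the forks, the jaw closed (under 0.05 rad), the roll at rest; the short roll is within 25 mm of where it began (x of long_roll_center in the frame of holder_seat between -0.008 and 0.008 m and z of long_roll_center in the frame of holder_seat between -0.006 and 0.006 m and y of long_roll_center in the frame of holder_seat between -0.018 and 0.018 m and angle between the y axis of long_roll_center and the y axis of holder_seat, either way round below 0.12 rad and value of joint jaw below 0.05 rad and linear speed of long_roll below 0.02 m/s and distance of short_roll_center from where it was at the start of the episode below 0.025 m); the robot touches nothing.
It fails at once if the short roll is moved by more than 25 mm (distance of short_roll_center from where it was at the start of the episode above 0.025 m).
It also fails if it takes over 42 s, if anything falls off the work surface, if the arm or the gripper's body presses on something with over 40 N, if the wrist force passes 120 N, or if a joint passes its speed limit or range.

## Working session

There is one attempt and no reset: what is moved stays moved. The work goes in short steps, Python scripts to look and compute and a tool call to move; the robot and the scene stay as the last step left them, time stands still between calls to the robot, and variables do not carry over. Pictures are saved under pics/ and viewed, at most 10 in all, crops included, and the job is handed in when it is done.

Besides the shell and the picture viewer there is one more tool, called after "Call:" by a JSON object that holds its "api" and its "payload", one argument or row to a line. servo_tool: Moves the arm, as the interface text tells. Its arguments: {"type":"object","properties":{"rows":{"type":"array"}},"required":["rows"]}

```bash
mkdir -p pics
python3 - <<'E'
from bench import arm
import cv2,numpy as np
for n in("scene","top"):
    cv2.imwrite(f"pics/{n}0.png",arm.get_image(n)[:,:,::-1]); p=arm.camera_params(n); print(n,{k:np.round(v,3).tolist() for k,v in p.items()})
s=arm.read_state();print(s['clock'],s['position'],s['ee_rot'],s['gripper_width'])
E
```

```text
scene {'intrinsics': [[456.377, 0.0, 321.648], [0.0, 456.377, 198.235], [0.0, 0.0, 1.0]], 'R': [[0.211, 0.977, -0.007], [0.802, -0.177, -0.57], [-0.559, 0.114, -0.821]], 't': [2.447, -309.916, 1580.523]}
top {'intrinsics': [[494.288, 0.0, 318.279], [0.0, 494.288, 201.308], [0.0, 0.0, 1.0]], 'R': [[-0.015, -1.0, 0.002], [-0.989, 0.015, -0.149], [0.149, -0.004, -0.989]], 't': [-88.657, 421.318, 1182.249]}
0.1 [236.70236145 577.89230826 230.34235978] [ 9.81150440e-01 -1.93243066e-01 -1.47748334e-04  9.54032097e-04] 85.35973651127229
```

View pics/scene0.png

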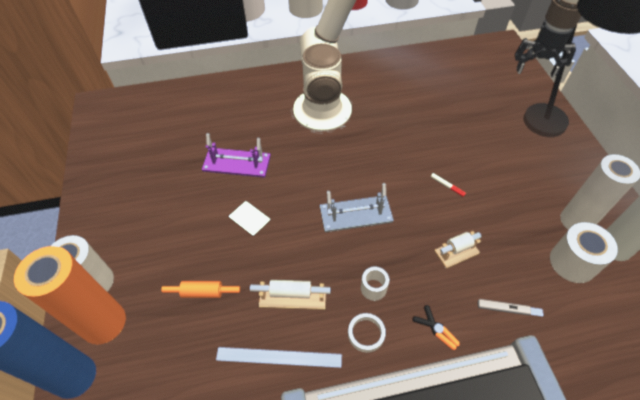

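View pics/top0.png

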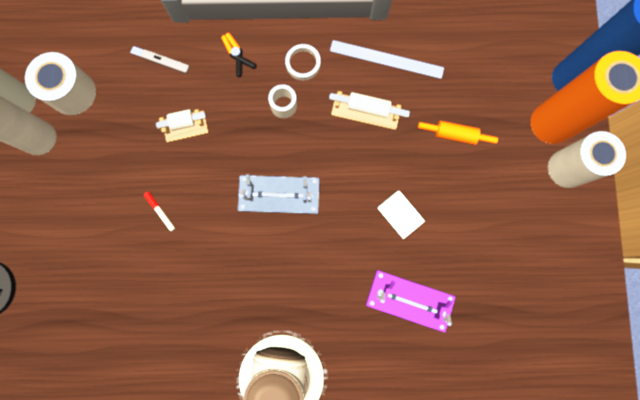

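The top view shows three roll candidates: the cream long roll on its rest at (370,105), the orange one at (458,132), and the cream short one at (180,121). The holder candidates are grey at (279,195) and purple at (411,301). I choose the cream long roll and the grey holder, and check both in one close crop.

Run:
```python
import cv2,numpy as np
t=cv2.imread("pics/top0.png"); s=cv2.imread("pics/scene0.png")
r=lambda im,x,y,w=100,h=70:cv2.resize(im[y:y+h,x:x+w],(400,280),interpolation=cv2.INTER_CUBIC)
cv2.imwrite("pics/crop0.png",np.vstack([np.hstack([r(t,320,70),r(t,229,160)]),np.hstack([r(s,240,258),r(s,307,170)])]))
```

```text
(no output)
```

View pics/crop0.png

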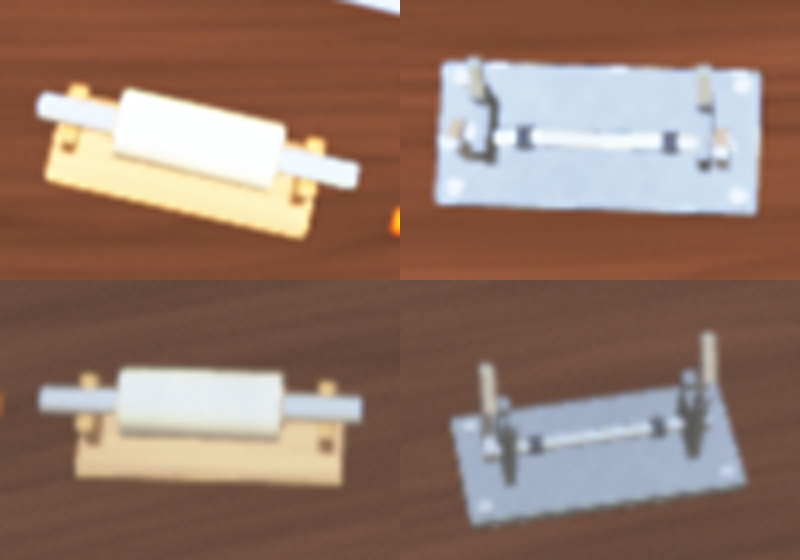

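The crop confirms both choices. The long cream roll lies on its wooden rest, with a spindle out each end. The grey holder stands with its forks and hooks at its left and right ends.

```bash
cat > h.py <<'E'
from bench import arm
import cv2,numpy as np
P={n:{k:np.array(v,float) for k,v in arm.camera_params(n).items()} for n in("scene","top")}
def ray(n,uv):
    p=P[n];d=p['R'].T@np.linalg.solve(p['intrinsics'],[*uv,1.]);return -p['R'].T@p['t'],d
def plane(n,uv,z):
    c,d=ray(n,uv);return c+d*(z-c[2])/d[2]
def tri(a,b):
    (c1,d1),(c2,d2)=ray("top",a),ray("scene",b)
    k=np.linalg.lstsq(np.c_[d1,-d2],c2-c1,rcond=None)[0];p,q=c1+d1*k[0],c2+d2*k[1];return (p+q)/2,np.linalg.norm(p-q)
def proj(n,X):
    p=P[n];q=p['intrinsics']@(p['R']@np.asarray(X,float)+p['t']);return q[:2]/q[2]
def big(m,x,y,w,h):
    z=np.zeros_like(m);z[y:y+h,x:x+w]=m[y:y+h,x:x+w]
    c=max(cv2.findContours(z,cv2.RETR_EXTERNAL,cv2.CHAIN_APPROX_NONE)[0],key=cv2.contourArea);return c
E
python3 - <<'E'
from h import *
np.set_printoptions(precision=1,suppress=True)
im={n:cv2.imread(f"pics/{n}0.png") for n in P}
def lows(n,t): return (cv2.cvtColor(im[n],cv2.COLOR_BGR2HSV)[:,:,1]<t).astype(np.uint8)*255
C={}
for n,roi in(("top",(320,84,95,40)),("scene",(242,270,92,35))):
    b=im[n].astype(int); m=((b[:,:,0]-b[:,:,2]>-25)&(b.sum(2)>330)).astype(np.uint8)*255
    c=big(m,*roi); M=cv2.moments(c); uv=(M['m10']/M['m00'],M['m01']/M['m00']); r=cv2.minAreaRect(c)
    bx=cv2.boxPoints(r); e=sorted([(np.linalg.norm(bx[i]-bx[(i+1)%4]),i) for i in range(4)])[:2]
    ends=[(bx[i]+bx[(i+1)%4])/2 for _,i in e]
    ends=sorted(ends,key=lambda p:p[0]); E=[plane(n,p,55) for p in ends]
    print(n,"roll uv",np.array(uv),"rect",r,"\n P",plane(n,uv,55),"mid",(E[0]+E[1])/2,"len",np.linalg.norm(E[0]-E[1]),"axis deg",np.degrees(np.arctan2(*(E[0]-E[1])[1::-1]))); C[n]=uv
print("tri",tri(C["top"],C["scene"]))
for n,roi in(("top",(229,165,100,60)),("scene",(307,180,95,55))):
    b=im[n].astype(int); m=(b[:,:,0]-b[:,:,2]>5).astype(np.uint8)*255
    m=cv2.morphologyEx(m,cv2.MORPH_OPEN,np.ones((3,3)))
    c=big(m,*roi); q=cv2.approxPolyDP(cv2.convexHull(c),5,True)[:,0]; print(n,"base poly",q.tolist())
    W=np.array([plane(n,p,12) for p in q]); print(W[:,:2].tolist())
    Wc=np.array([plane(n,p,12)[:2] for p in c[:,0]],np.float32); print(cv2.minAreaRect(Wc))
E
```

```text
top roll uv [369.5 104.2] rect ((369.117919921875, 104.01343536376953), (82.22441101074219, 14.81335163116455), 13.626995086669922) 
 P [ 658.  -225.8   55. ] mid [ 658.7 -224.6   55. ] len 203.78942687351338 axis deg 74.91936438653822
scene roll uv [289.3 287.4] rect ((289.5972595214844, 287.05487060546875), (81.19857025146484, 13.932596206665039), 2.862405300140381) 
 P [ 654.1 -226.    55. ] mid [ 653.3 -225.6   55. ] len 204.27416967517973 axis deg -105.41934962250143
tri (array([ 656.3, -225.7,   59.6]), np.float64(0.7661053621867666))
top base poly [[240, 176], [318, 178], [317, 212], [239, 210]]
[[490.17540435064285, 100.61063776237165], [482.0883226248685, -95.40262878900546], [396.00052237990246, -91.59052671332215], [403.9754191461416, 102.40365045024078]]
((443.46533203125, 5.1620635986328125), (200.01504516601562, 90.43513488769531), 87.26448059082031)
scene base poly [[386, 197], [391, 221], [325, 230], [320, 205]]
[[413.2150517254249, 103.44267370262654], [496.591231242955, 93.18582781318113], [485.17962141235944, -97.36948307158286], [398.96309541825565, -93.39600574951015]]
((441.44171142578125, 3.0291213989257812), (198.82955932617188, 101.97091674804688), 87.3891372680664)
```

Run:
```python
from h import *
np.set_printoptions(precision=1,suppress=True)
a=np.radians(87.5); Y=np.array([np.cos(a),np.sin(a),0]);X=np.array([Y[1],-Y[0],0]);c=np.array([443,4.5,0.])
out=[]
for n,(x,y) in(("top",(229,162)),("scene",(307,175))):
    r=cv2.resize(cv2.imread(f"pics/{n}0.png")[y:y+50-14*(n=='x'),x:x+100],None,fx=8,fy=6 if 0 else 6,interpolation=cv2.INTER_CUBIC)
    def dot(p,col):
        u=proj(n,p); cv2.circle(r,(int((u[0]+.5-x)*8),int((u[1]+.5-y)*6)),3,col,-1)
    for s in(-1,1):
        dot(c+Y*67*s+[0,0,57],(0,0,255))        # red seat floor
        dot(c+Y*67*s+X*30+[0,0,105],(0,255,0))  # green flare top if +x=world x
        dot(c+Y*67*s-X*30+[0,0,105],(255,0,255))# magenta
        dot(c+Y*78*s+[0,0,75],(0,255,255))      # yellow nose
    out.append(r)
cv2.imwrite("pics/holder1.png",np.vstack(out))
```

```text
(no output)
```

View pics/holder1.png

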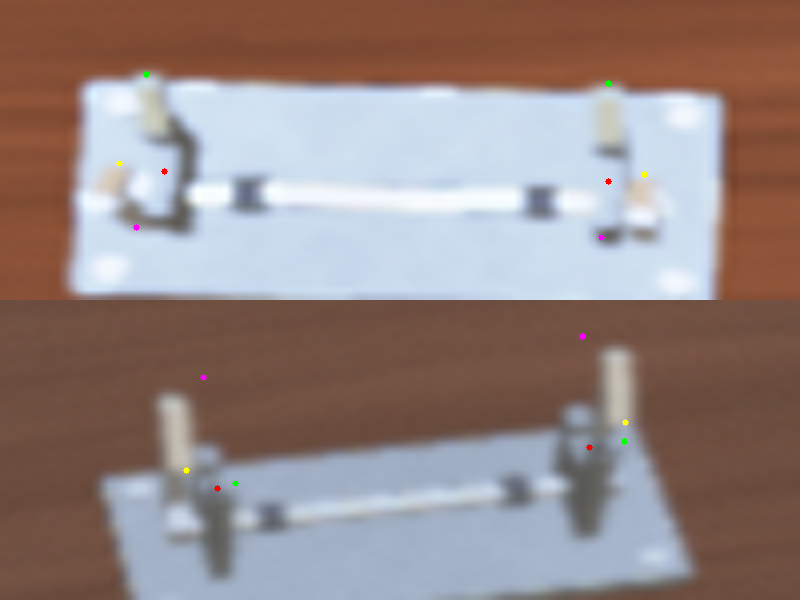

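The green dots match the flared fork walls in the top view at (147,75) and (608,83), and the beige hooks stand outside the forks. So holder +x is roughly world +x. Moving now.

Call:
{"api": "servo_tool", "payload": {
  "rows": [
    [[85,46,39,5,0,0,0.144],[85,92,78,10,0,0,0.288],[85,138,117,15,0,0,0.432],[85,184,156,20,0,0,0.576],[85,230,195,25,0,0,0.72],[85,276,234,30,0,0,0.864],[85,322,273,35,0,0,1.008],[85,368,312,40,0,0,1.152],[85,414,351,45,0,0,1.296],[85,460,390,50,0,0,1.445]]
  ]
}}

```text
clock: 1.35
position: [515.2, 41.2, 181.0]
ee_rot: [-0.606, 0.795, 0.0, -0.0]
contact_force: [1.6, 0.8, -0.4]
gripper_width: 84.9
grasp_force: 0.0
```

```bash
cat >> h.py <<'E'
from scipy.spatial.transform import Rotation as Ro
def go(pos,ang,z=None):  # shift (tool axes) and turn to put TCP at pos, tool down, tool x at world angle ang deg
    s=arm.read_state();R=Ro.from_quat(s['ee_rot']);T=Ro.from_euler('z',ang,degrees=True)*Ro.from_euler('x',180,degrees=True)
    np.set_printoptions(precision=4,suppress=True)
    print(s['clock'],s['position'],'F',s['contact_force'],'w',s['gripper_width'],s['grasp_force'],'j',s['joints'])
    print('shift',R.inv().apply(np.array(pos)-s['position']),'turn',(R.inv()*T).as_rotvec())
E
python3 -c "
from h import *
go((656.3,-225.7,150),-105.1)"
```

```text
1.35 [515.2266  41.2058 181.0275] F [ 1.5873  0.7527 -0.3969] w 84.85632726474441 0.0 j [ 0.3941  0.2464 -0.3294 -0.0001 -0.995  -0.6618]
shift [ 220.0766 -206.6596   31.0035] turn [ 0.0001  0.     -0.0042]
```

Call:
{"api": "servo_tool", "payload": {
  "rows": [
    [[85,44,-41,6,0,0,0],[85,88,-82,12,0,0,0],[85,132,-123,18,0,0,0],[85,176,-164,24,0,0,0],[85,220,-206,31,0,0,0],[85,220,-206,31,0,0,0],[85,220,-206,31,0,0,0]]
  ]
}}

```text
clock: 2.22
position: [655.9, -223.0, 149.3]
ee_rot: [-0.608, 0.794, 0.001, -0.001]
contact_force: [-0.1, -0.1, 1.1]
gripper_width: 85.0
grasp_force: 0.0
```

Run:
```python
from h import *
go((656.3,-225.7,33),-105.1)
out=[]
for n,(x,y) in(("top",(320,70)),("scene",(240,250))):
    I=arm.get_image(n)[:,:,::-1]; cv2.imwrite(f"pics/{n}1.png",I); out.append(cv2.resize(I[y-30:y+70,x:x+100],(400,400)))
cv2.imwrite("pics/c1.png",np.hstack(out))
```

```text
2.225 [ 655.8608 -223.0274  149.2853] F [-0.0641 -0.1492  1.0936] w 84.99982437790695 0.0 j [-0.0952  0.5586  0.0845 -0.0004 -1.0985 -0.1685]
shift [  2.465   -1.3434 116.283 ] turn [ 0.0019 -0.     -0.0002]
```

View pics/c1.png

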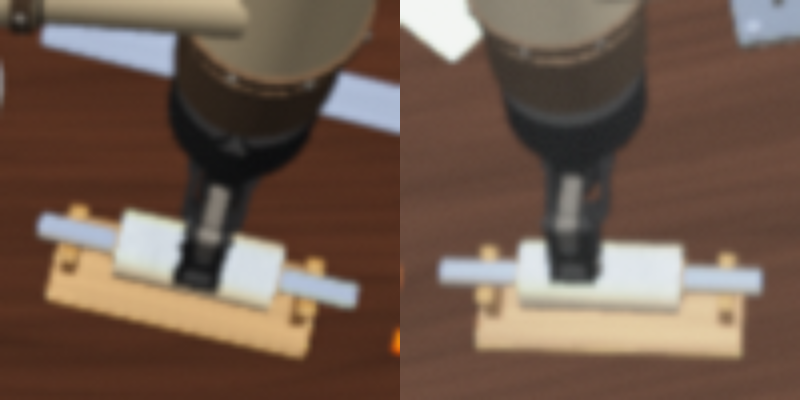

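Both views show the open gripper over the paper's middle, aligned across it. I descend and close.

Call:
{"api": "servo_tool", "payload": {
  "rows": [
    [[85,2,-1,30,0.002,0,0],[85,2,-1,60,0.002,0,0],[85,2,-1,90,0.002,0,0],[85,2,-1,116,0.002,0,0],[85,2,-1,116,0.002,0,0],[85,2,-1,116,0.002,0,0]]
  ]
}}

```text
clock: 3.08
position: [657.9, -224.5, 36.2]
ee_rot: [-0.609, 0.793, -0.002, 0.001]
contact_force: [-0.5, -0.9, 0.6]
gripper_width: 84.9
grasp_force: 0.0
```

Call:
{"api": "servo_tool", "payload": {
  "rows": [
    [[60,0,0,0,0,0,0],[42,0,0,0,0,0,0],[30,0,0,0,0,0,0],[30,0,0,0,0,0,0],[30,0,0,0,0,0,0],[30,0,0,0,0,0,0]]
  ]
}}

```text
clock: 3.82
position: [656.2, -224.9, 35.4]
ee_rot: [-0.608, 0.794, -0.0, 0.0]
contact_force: [-2.7, 2.0, 6.0]
gripper_width: 40.3
grasp_force: 59.8
```

Run:
```python
from h import *
go((656.3,-225.7,180),-105.1)
```

```text
3.825 [ 656.2425 -224.8935   35.4371] F [-2.6619  1.9672  6.0042] w 40.33392641211883 59.84442472457886 j [-0.0976  0.6702 -0.0251  0.0004 -0.8747 -0.1654]
shift [   0.7884   -0.378  -144.5625] turn [-0.0008 -0.0002  0.0008]
```

Call:
{"api": "servo_tool", "payload": {
  "rows": [
    [[30,0,0,-15,0,0,0],[30,0,0,-40,0,0,0],[30,0,0,-80,0,0,0],[30,0,0,-120,0,0,0],[30,0,0,-145,0,0,0],[30,0,0,-145,0,0,0],[30,0,0,-145,0,0,0]]
  ]
}}

```text
clock: 4.7
position: [655.6, -224.7, 177.5]
ee_rot: [-0.608, 0.794, 0.001, -0.0]
contact_force: [0.2, 0.1, -3.9]
gripper_width: 40.4
grasp_force: 61.0
```

Run:
```python
from h import *
go((443,4.5,150),-92.5)
```

```text
4.7 [ 655.6047 -224.7143  177.521 ] F [ 0.2135  0.0927 -3.8557] w 40.36793956061742 61.00577116012573 j [-0.0978  0.537   0.1205 -0.0007 -1.1552 -0.1654]
shift [-165.8974  264.9507   27.8662] turn [ 0.0009  0.0006 -0.2199]
```

Call:
{"api": "servo_tool", "payload": {
  "rows": [
    [[30,-18,29,0,0,0,-0.03],[30,-42,66,3,0,0,-0.06],[30,-66,106,8,0,0,-0.09],[30,-92,147,13,0,0,-0.12],[30,-117,187,18,0,0,-0.15],[30,-142,227,23,0,0,-0.19],[30,-160,256,27,0,0,-0.22],[30,-166,265,28,0,0,-0.22],[30,-166,265,28,0,0,-0.22],[30,-166,265,28,0,0,-0.22]]
  ]
}}

```text
clock: 5.95
position: [444.7, 3.8, 150.6]
ee_rot: [-0.691, 0.722, -0.001, 0.0]
contact_force: [-0.1, 0.1, -3.7]
gripper_width: 40.3
grasp_force: 61.2
```

Run:
```python
from h import *
go((443,4.5,90),-92.5)
out=[]
for n,(x,y) in(("top",(229,150)),("scene",(307,150))):
    I=arm.get_image(n)[:,:,::-1]; cv2.imwrite(f"pics/{n}2.png",I); out.append(cv2.resize(I[y-25:y+75,x:x+100],(400,400),interpolation=cv2.INTER_CUBIC))
cv2.imwrite("pics/c2.png",np.hstack(out))
```

```text
5.95 [444.724    3.7678 150.6474] F [-0.0812  0.0526 -3.6588] w 40.330201445223665 61.2171471118927 j [ 0.3771  0.1604 -0.5346  0.0019 -0.8741 -0.4221]
shift [-0.6971  1.8818 60.6431] turn [-0.0021 -0.0007 -0.0002]
```

View pics/c2.png

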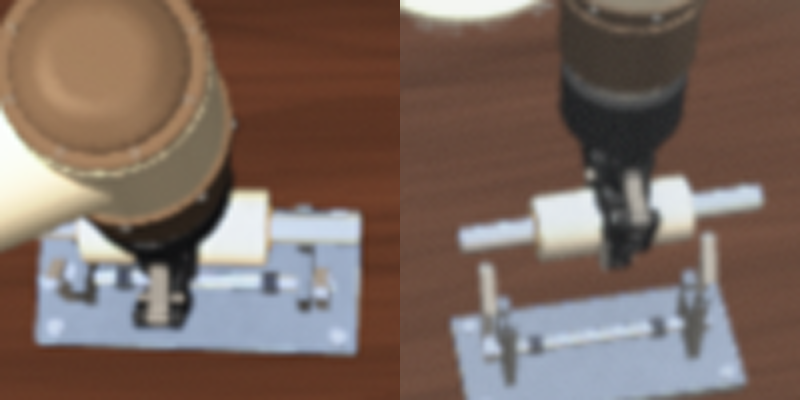

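Run:
```python
from h import *
np.set_printoptions(precision=1,suppress=True)
a=np.radians(87.5); Y=np.array([np.cos(a),np.sin(a),0])
for z in(169,171): print([proj("scene",np.array([444.7,3.8,z])+s*100*Y) for s in(-1,1)], [proj("scene",np.array([444.7,3.8,z])+s*50*Y) for s in(-1,1)],proj("top",np.array([444.7,3.8,z])-100*Y),proj("top",np.array([444.7,3.8,z])-50*Y))
im=cv2.imread("pics/scene2.png");print(im[178:192,325].tolist());print(im[168:182,393].tolist())
```

```text
[array([321.7, 184.4]), array([396.5, 173.8])] [array([340.6, 181.7]), array([378. , 176.4])] [318.7 182.7] [295.8 182.1]
[array([321.7, 183.9]), array([396.6, 173.3])] [array([340.6, 181.2]), array([378.1, 175.9])] [318.7 182.6] [295.8 181.9]
[[65, 80, 111], [65, 79, 109], [84, 91, 116], [140, 135, 142], [202, 186, 177], [224, 208, 194], [223, 209, 198], [205, 197, 193], [166, 170, 173], [121, 127, 135], [77, 87, 106], [65, 79, 108], [63, 77, 109], [65, 79, 109]]
[[60, 75, 104], [60, 73, 103], [91, 96, 115], [161, 156, 154], [220, 209, 197], [229, 215, 202], [224, 213, 199], [207, 201, 192], [170, 176, 172], [122, 129, 136], [81, 92, 115], [65, 79, 111], [63, 76, 108], [65, 81, 112]]
```

Spindle ends in the scene view at (322,185) and (397,174) match the prediction, so the roll is level and centred. I lower in steps and watch the force.

Call:
{"api": "servo_tool", "payload": {
  "rows": [
    [[30,-1,2,20,-0.002,0,0],[30,-1,2,40,-0.002,0,0],[30,-1,2,50,-0.002,0,0],[30,-1,2,58,-0.002,0,0],[30,-1,2,58,-0.002,0,0]]
  ]
}}

```text
clock: 6.68
position: [442.1, 5.0, 92.5]
ee_rot: [-0.692, 0.722, -0.0, -0.001]
contact_force: [-0.0, -0.1, -2.9]
gripper_width: 40.6
grasp_force: 61.3
```

Call:
{"api": "servo_tool", "payload": {
  "rows": [
    [[30,0,0,4,0,0,0],[30,0,0,8,0,0,0],[30,0,0,12,0,0,0],[30,0,0,16,0,0,0],[30,0,0,16,0,0,0]]
  ]
}}

```text
clock: 7.3
position: [441.8, 5.1, 76.4]
ee_rot: [-0.692, 0.722, 0.0, -0.001]
contact_force: [-0.2, 0.3, -3.1]
gripper_width: 40.5
grasp_force: 61.3
```

Call:
{"api": "servo_tool", "payload": {
  "rows": [
    [[30,0,-1,3,0,0,0],[30,0,-1,6,0,0,0],[30,0,-1,9,0,0,0],[30,0,-1,9,0,0,0]]
  ]
}}

```text
clock: 7.8
position: [444.1, 5.4, 68.0]
ee_rot: [-0.692, 0.722, -0.001, 0.001]
contact_force: [1.3, -0.0, -0.9]
gripper_width: 40.5
grasp_force: 61.4
```

Call:
{"api": "servo_tool", "payload": {
  "rows": [
    [[30,0,0,3,0,0,0],[30,0,0,6,0,0,0],[30,0,0,9,0,0,0],[30,0,0,9,0,0,0]]
  ]
}}

```text
clock: 8.3
position: [443.7, 5.4, 58.8]
ee_rot: [-0.692, 0.722, -0.0, 0.001]
contact_force: [2.4, 0.7, 2.0]
gripper_width: 40.3
grasp_force: 61.7
```

Call:
{"api": "servo_tool", "payload": {
  "rows": [
    [[30,0,0,3,0,0,0],[30,0,0,6,0,0,0],[30,0,0,9,0,0,0],[30,0,0,11,0,0,0],[30,0,0,11,0,0,0]]
  ]
}}

```text
clock: 8.93
position: [442.5, 4.9, 47.2]
ee_rot: [-0.692, 0.722, 0.0, -0.001]
contact_force: [3.7, -0.8, -7.2]
gripper_width: 40.7
grasp_force: 61.1
```

Call:
{"api": "servo_tool", "payload": {
  "rows": [
    [[30,0,0,2,0,0,0],[30,0,0,4,0,0,0],[30,0,0,4,0,0,0],[30,0,0,4,0,0,0]]
  ]
}}

```text
clock: 9.43
position: [442.8, 5.0, 45.2]
ee_rot: [-0.692, 0.722, -0.0, -0.0]
contact_force: [-1.7, 0.3, 11.3]
gripper_width: 40.8
grasp_force: 63.0
```

Run:
```python
from h import *
go((443,4.5,46),-92.5)
out=[]
for n,(x,y) in(("top",(229,150)),("scene",(307,150))):
    I=arm.get_image(n)[:,:,::-1]; cv2.imwrite(f"pics/{n}3.png",I); out.append(cv2.resize(I[y-5:y+95,x:x+100],(400,400),interpolation=cv2.INTER_CUBIC))
cv2.imwrite("pics/c3.png",np.hstack(out))
```

```text
9.425 [442.7675   4.9961  45.1932] F [-1.7453  0.3196 11.2811] w 40.79749160175138 62.961266040802 j [ 0.381   0.3273 -0.6631  0.0012 -0.581  -0.4244]
shift [ 0.4865 -0.253  -0.8064] turn [ 0.0003 -0.0009  0.0013]
```

View pics/c3.png

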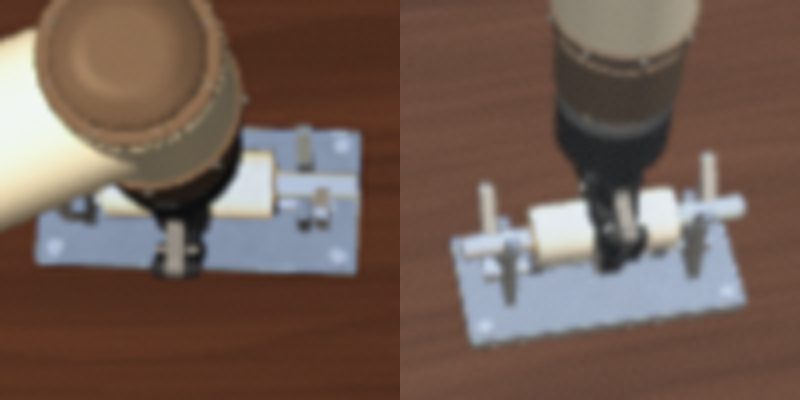

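The spindle sits in the forks at about scene (470–740, 205–245) in the crop. The force reversed to −7 N, which is the jaw snapping over, then rose to +11 N, which is the fork floor. I release and retreat.

Call:
{"api": "servo_tool", "payload": {
  "rows": [
    [[50,0,0,0,0,0,0],[65,0,0,0,0,0,0],[85,0,0,0,0,0,0],[85,0,0,0,0,0,0],[85,0,0,0,0,0,0],[85,0,0,0,0,0,0]]
  ]
}}

```text
clock: 10.28
position: [443.0, 5.1, 43.7]
ee_rot: [-0.692, 0.722, -0.0, -0.0]
contact_force: [0.7, 0.9, -0.0]
gripper_width: 85.0
grasp_force: 0.0
```

Call:
{"api": "servo_tool", "payload": {
  "rows": [
    [[85,0,0,-15,0,0,0],[85,0,0,-45,0,0,0],[85,0,0,-90,0,0,0],[85,0,0,-140,0,0,0],[85,50,0,-170,0,0,0],[85,100,0,-170,0,0,0],[85,160,0,-170,0,0,0],[85,210,0,-170,0,0,0],[85,210,0,-170,0,0,0],[85,210,0,-170,0,0,0]]
  ]
}}

```text
clock: 11.52
position: [433.7, -204.5, 213.6]
ee_rot: [-0.691, 0.722, 0.0, -0.0]
contact_force: [-0.1, 0.7, 0.0]
gripper_width: 85.2
grasp_force: 0.0
```

Run:
```python
from h import *
go((443,4.5,46),-92.5)
out=[]
a=np.radians(87.5); Y=np.array([np.cos(a),np.sin(a),0])
for n,(x,y) in(("top",(229,150)),("scene",(307,150))):
    I=arm.get_image(n)[:,:,::-1]; cv2.imwrite(f"pics/{n}4.png",I); out.append(cv2.resize(I[y-5:y+95,x:x+100],(400,400),interpolation=cv2.INTER_CUBIC))
    print(n,[(proj(n,np.array([443,4.5,65])+s*Y)-[x-.5,y-5.5])*4+[400*(n=="scene"),0] for s in(-100,-50,50,100)])
cv2.imwrite("pics/c4.png",np.hstack(out))
```

```text
11.525 [ 433.729  -204.5088  213.6124] F [-0.1164  0.676   0.0371] w 85.17137215878881 0.0 j [-0.1007  0.1514 -0.3636  0.0002 -1.0564  0.0569]
shift [-209.2361   -0.2406  167.5851] turn [ 0.0007 -0.0001 -0.0001]
top [array([359.2217, 187.9827]), array([275.7336, 185.6395]), array([108.8104, 180.9546]), array([ 25.3752, 178.6129])]
scene [array([462.2813, 246.216 ]), array([532.8091, 235.9317]), array([672.3865, 215.5786]), array([741.4465, 205.5083])]
```

View pics/c4.png

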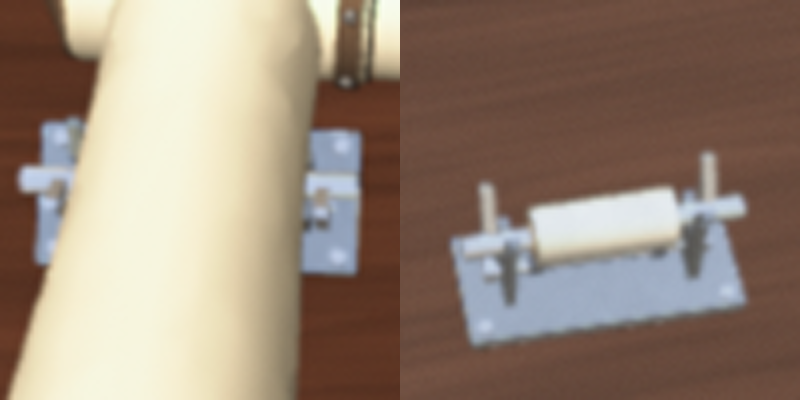

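The final view shows the spindle ends at about (463,247) and (743,206), within a millimetre or two of the predicted seat. The hook tips, at (487,185) and (708,153), are back at their starting pixels, so the jaw is closed. Handing in.

```bash
python3 -c "
from bench import arm
print(arm.job_done())"
```

```text
the job is handed in; nothing more can be done
None
```

The long roll sits home in the grey holder with the jaw closed over its spindle, the short roll was not touched, and the job is handed in at about 11.6 s; the hand-in call gave no verdict, so this rests on the final picture and force readings.

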